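# Make up two food parcels at the pantry table

### The job

Make up two food parcels from the stock on the table. The green crate gets the red-label can and the yellow-label can standing upright on its floor, and then the orange cracker carton lying flat on top of those two cans so that it rests on both; the blue crate gets the green-label can and the brown jar, both standing upright on its floor. Set everything down gently, without dropping it, and leave the blue-label can and the black tea tin standing where they are.

Things in the scene. Friction and masses are not known exactly. Their poses are not given: they have to be found in the camera images.
- can_red_mid (a point): Food can standing upright, 66 mm diameter, 83 mm tall, steel with a red paper label (thin pale band near its foot) and a red dot on its lid; belongs in the green crate. The point is its centre, half-way up; z is its axis, up. About 0.27 kg.
- can_yellow_mid (a point): Food can standing upright, 66 mm diameter, 83 mm tall, steel with a yellow paper label (thin pale band near its foot) and a yellow dot on its lid; belongs in the green crate. The point is its centre, half-way up; z is its axis, up. About 0.27 kg.
- can_green_mid (a point): Food can standing upright, 66 mm diameter, 83 mm tall, steel with a green paper label (thin pale band near its foot) and a green dot on its lid; belongs in the blue crate. The point is its centre, half-way up; z is its axis, up. About 0.27 kg.
- jar_mid (a point): Brown jar of peanut butter with a white lid, standing upright, 64 mm diameter at the body (59 mm at the lid, but grips as a plain 64 mm cylinder), 92 mm tall; belongs in the blue crate. The point is its centre, half-way up; z is its axis, up. About 0.36 kg.
- carton_mid (a point): Orange cracker carton lying flat, 160 mm long (its x axis), 60 mm wide (its y axis), 40 mm tall (z, up); goes on top of the red-label and yellow-label cans. The point is its centre, half-way up. About 0.2 kg.
- crate_green: Green vented plastic crate, open on top, loose on the table, long side roughly along the table's x. Outside 300 x 200 mm at the rim, 100 mm tall; inside 286 mm (its x axis) by 186 mm (its y axis), walls 4 mm with a 7 mm rim, flat floor 4 mm thick. Origin at the centre of its underside, z up. About 0.65 kg.
- crate_blue: Blue vented plastic crate, open on top, loose on the table, long side roughly along the table's x. Outside 300 x 200 mm at the rim, 100 mm tall; inside 286 mm (its x axis) by 186 mm (its y axis), walls 4 mm with a 7 mm rim, flat floor 4 mm thick. Origin at the centre of its underside, z up. About 0.65 kg.
- can_blue_mid (a point): Food can standing upright, 66 mm diameter, 83 mm tall, steel with a blue paper label (thin pale band near its foot) and a blue dot on its lid; stays on the table. The point is its centre, half-way up; z is its axis, up. About 0.27 kg.
- tea_tin_mid (a point): Black tea tin with a brass band, standing upright, 60 mm diameter, 75 mm tall; stays on the table. The point is its centre, half-way up; z is its axis, up.
There are look-alikes about, which are no part of the job. Of the things that look like the part that bears jar_mid, take the one that is farthest to the robot's left at the start. Of the things that look like the part that bears can_yellow_mid, the larger one is meant.

How it is judged (in metres and radians):
At the end, for the whole second after the job is handed in: Red and yellow cans stand in the green crate, green can and jar in the blue one, on the floor (8 mm), upright (0.12 rad); carton flat (0.12 rad) on both cans, bearing on each (0.1 N). Crates flat; all at rest (0.02 m/s). Blue can and tea tin upright within 30 mm of their start (angle between each of can_red_mid, can_yellow_mid, can_green_mid, jar_mid, carton_mid, can_blue_mid, tea_tin_mid's own z axis and vertical below 0.12 rad and x of can_red_mid in the frame of crate_green between -0.125 and 0.125 m and y of can_red_mid in the frame of crate_green between -0.075 and 0.075 m and z of can_red_mid in the frame of crate_green between 0.0375 and 0.0535 m and linear speed of each of can_red, can_yellow, can_green, jar, carton, crate_green, crate_blue below 0.02 m/s and x of can_yellow_mid in the frame of crate_green between -0.125 and 0.125 m and y of can_yellow_mid in the frame of crate_green between -0.075 and 0.075 m and z of can_yellow_mid in the frame of crate_green between 0.0375 and 0.0535 m and x of can_green_mid in the frame of crate_blue between -0.125 and 0.125 m and y of can_green_mid in the frame of crate_blue between -0.075 and 0.075 m and z of can_green_mid in the frame of crate_blue between 0.0375 and 0.0535 m and x of jar_mid in the frame of crate_blue between -0.125 and 0.125 m and y of jar_mid in the frame of crate_blue between -0.075 and 0.075 m and z of jar_mid in the frame of crate_blue between 0.042 and 0.058 m and x of carton_mid in the frame of crate_green between -0.125 and 0.125 m and y of carton_mid in the frame of crate_green between -0.08 and 0.08 m and z of carton_mid in the frame of crate_green between 0.099 and 0.115 m and contact force between carton and can_red above 0.1 N and contact force between carton and can_yellow above 0.1 N and angle between each of crate_green, crate_blue's own z axis and vertical below 0.06 rad and height (world z) of each of crate_green, crate_blue below 0.01 m and distance of each of can_blue_mid, tea_tin_mid from where it was at the start of the episode below 0.03 m); the robot touches nothing.
It fails at once if the blue-label can or the tea tin is moved more than 30 mm (distance of any of can_blue_mid, tea_tin_mid from where it was at the start of the episode above 0.03 m).
It fails at once if a can, the jar or the carton is dropped (falls freely faster than 0.6 m/s, about 2 cm of fall) or knocked about ((contact force between can_red and the fingers below 0.05 N and linear speed of can_red above 0.6 m/s) or (contact force between can_yellow and the fingers below 0.05 N and linear speed of can_yellow above 0.6 m/s) or (contact force between can_green and the fingers below 0.05 N and linear speed of can_green above 0.6 m/s) or (contact force between jar and the fingers below 0.05 N and linear speed of jar above 0.6 m/s) or (contact force between carton and the fingers below 0.05 N and linear speed of carton above 0.6 m/s)).
It also fails if it takes over 125 s, if anything falls off the work surface, if the arm or the gripper's body presses on something with over 40 N, if the wrist force passes 120 N, or if a joint passes its speed limit or range.

### The arm

A 6-joint arm with a two-finger parallel gripper is mounted at the origin on the work surface. World frame = base frame: x ahead of the robot, y to its left, z up, the work surface at z = 0. Lengths are in mm, angles in rad, forces in N, time in s.
With the tool pointing down it reaches from about 300 to 775 mm from the base axis. Payload 14.6 kg.
Tool frame: the origin (TCP) lies between the finger pads; the fingertips stand 19 mm ahead of it and the grasp point (between the pads) is the TCP; z points along the fingers, y is the line along which they close (so a half turn about z gives the same grasp; the last joint's range is limited). The gripper opens to 94 mm and grips with 3 to 60 N. Pads are 16 mm wide; open, the fingers measure 119 mm over their backs; the gripper's body (75 mm by 177 mm) begins 78 mm behind the grasp point.
Start: joints at [-1.409, 0.3, 1.521, -0, 1.321, -0.067], TCP at [124.739, -535.658, 224.446] pointing down, gripper open.
Joint ranges: [-3.03, 3.03], [-0.79, 2.21], [0.23, 2.52], [-1.04, 4.18], [0, 3.07], [-2.55, 2.55]. Speed limits (rad/s): [2.22, 2.22, 2.57, 3.14, 3.14, 3.14].

### API

Orientations are given as [roll, pitch, yaw] about the fixed x, y, z axes, in that order (R = Rz(yaw) Ry(pitch) Rx(roll)).
In Python, from cell import monitor, imaging, job, find_in, trace gives the robot as it stands. The module is installed in compiled form; this text tells all that it offers.
- The arm moves only by the tool arm_command, never from a script. Its argument "steps" is a list of rows, each a list of 5 numbers: the opening, from 0 (shut) to 1 (fully open), then the shift along the tool's x, y, z in mm, then the turn about the tool's z in degrees. In form: [[gripper, dx, dy, dz, turn], ...]. A call has 1 to 20 rows; each row is the pose to reach, as a shift and turn from the pose commanded when the call began, along the tool's axes at that moment; what a row does not reach only later rows make up. A row lasts 1/8 s, in which the tool goes at most 62.5 mm and 10.7 degrees, less where a joint would pass 70% of its speed; a pose out of reach is approached as far as the arm can. A call with a gripper value outside its range is refused whole. The fingers move at their own pace and stop on an object; "force" is the grip in N (left out, the last holds). Time passes only in rows, so rows that repeat a pose let the fingers close. It gives the time, the measured TCP pose, the force, the opening and the grip force at its end, in the units of the state.
- monitor.read_state(): the state, without advancing time (a new reading comes with each control period).
- imaging.camera(name): name is "side" or "top" or "wrist"; returns a dict with "img" (420x560x3 uint8, red, green, blue), "mtx" (3x3 intrinsics, pixels), "view" (4x4, takes a point from world to camera coordinates). Camera axes: x right, y down, z forward; pixel columns grow to the right and rows downward; lengths in mm; the calibration is good to about 2 mm. The wrist camera is an equidistant fisheye: a pixel r from the principal point sees the ray r / f radians off the axis. A picture is of the moment at which its call begins. There is no depth.
- job.sign_off(): hands the job in; it is judged then, once.
Trained networks look in a picture, given as the dict that the camera call returned (one of the last four; its "shot" number tells which), for a name from the list of things; names that differ only in an ending like _2 or _b are one class to them, and where a whole thing is asked for, a point or a joint stands for the part that bears it (a point fixed in the world has none). Each returns a list of dicts, best first, with "p" (0 to 1); they miss things now and then, are a little off and sometimes report something else, mostly with a low value. They report only what shows in the picture. A call takes as long as a camera call. They do not tell look-alikes from the thing itself.
- find_in(picture, target): "rect" ([centre column, centre row, width, height] in pixels, round what is visible of it).
- trace(picture, target): "region" (420x560 bool, what is visible of it) and "rect" ([centre column, centre row, width, height] in pixels, round what is visible of it).
The state is a dict: "clock": time; "joints": joint angles; "qd": joint speeds; "effort": joint torques, N m; "eef_pos": TCP position; "eef_rot": TCP orientation; "wrist_force": force on the tool from outside, world axes, zero at the start; "moment": the same for the moment, N m; "finger_gap": finger opening in mm; "finger_force": force on a finger pad.
Only numpy, scipy, OpenCV 4.12 (cv2) and the standard library are available. Lean on these libraries where they do the work, as an engineer would, in place of code of your own. Each camera call takes 0.05 s, during which the arm holds its last target. There are 200 camera calls.

## Working session

There is one attempt and no reset: what is moved stays moved. The work goes in short steps, Python scripts to look and compute and a tool call to move; the robot and the scene stay as the last step left them, time stands still between calls to the robot, and variables do not carry over. Pictures are saved under pics/ and viewed, at most 14 in all, crops included, and the job is handed in when it is done.

Besides the shell and the picture viewer there is one more tool, called after ">>>" as name(argument=value, ...) on one line, values as JSON. arm_command: Moves the arm, as the interface text tells. Its arguments: {"type":"object","properties":{"steps":{"type":"array","items":{"type":"array","items":{"type":"number"}}},"force":{"type":"number"}},"required":["steps"]}

```bash
mkdir -p pics
cat > h.py <<'E'
import numpy as np, cv2
from cell import monitor, imaging, job, find_in, trace
def save(p,n): cv2.imwrite('pics/'+n+'.png', p['img'][:,:,::-1])
def ground(p,u,v,z):
    K=p['mtx'];V=p['view'];R=V[:3,:3];t=V[:3,3]
    d=R.T@np.linalg.solve(K,[u,v,1.]);c=-R.T@t
    return c+d*(z-c[2])/d[2]
def proj(p,X):
    V=p['view'];q=V[:3,:3]@np.asarray(X,float)+V[:3,3];q=p['mtx']@q
    return q[:2]/q[2]
E
python3 - <<'E'
from h import *
s=monitor.read_state();print(s)
a=imaging.camera('top');b=imaging.camera('side')
save(a,'top0');save(b,'side0')
for p in(a,b):
  print(p['view'].round(3).tolist(),p['mtx'].round(1).tolist())
  for n in ['can_red_mid','can_yellow_mid','can_green_mid','can_blue_mid','jar_mid','carton_mid','tea_tin_mid','crate_green','crate_blue']:
    print(n,[(round(d['p'],2),np.round(d['rect']).astype(int).tolist()) for d in find_in(p,n)][:5])
E
```

```text
{'clock': 0.0, 'joints': array([-1.40856787e+00,  3.00519697e-01,  1.52156594e+00,  3.64874395e-06,
        1.32069738e+00, -6.66158048e-02]), 'qd': array([-0.00099795,  0.00214117, -0.00017735,  0.00109864, -0.00043908,
        0.00050401]), 'effort': array([-1.50225183e-03, -5.31809664e+01, -3.52739096e+01,  7.07448344e-02,
        2.45594530e-02, -6.55714962e-05]), 'eef_pos': array([ 124.72026213, -535.43180773,  223.86606392]), 'eef_rot': array([-3.14040516e+00, -8.27649404e-05,  2.28843310e-01]), 'wrist_force': array([-0.54044697,  0.10455142, -0.99615688]), 'moment': array([-0.02291661,  0.00696656,  0.01052568]), 'finger_force': 0.0, 'finger_gap': 93.94243196998794}
[[0.01, -1.0, 0.011, -8.908], [-0.999, -0.011, -0.039, 495.438], [0.039, -0.011, -0.999, 1328.904], [0.0, 0.0, 0.0, 1.0]] [[470.6, 0.0, 284.4], [0.0, 470.6, 201.5], [0.0, 0.0, 1.0]]
can_red_mid [(0.91, [331, 127, 26, 28])]
can_yellow_mid [(0.9, [234, 221, 26, 20]), (0.53, [244, 259, 14, 16])]
can_green_mid [(0.92, [280, 216, 23, 27])]
can_blue_mid []
jar_mid [(0.63, [327, 220, 30, 24]), (0.58, [353, 265, 29, 23]), 
[... 244 characters left out ...]
])]
[[-0.976, -0.218, 0.003, 513.889], [-0.167, 0.735, -0.657, 127.561], [0.141, -0.641, -0.754, 920.185], [0.0, 0.0, 0.0, 1.0]] [[412.5, 0.0, 287.4], [0.0, 412.5, 205.2], [0.0, 0.0, 1.0]]
can_red_mid [(0.89, [235, 160, 31, 40])]
can_yellow_mid [(0.88, [315, 267, 37, 46]), (0.7, [366, 266, 25, 36])]
can_green_mid [(0.57, [318, 220, 27, 45])]
can_blue_mid [(0.81, [221, 197, 26, 46])]
jar_mid [(0.97, [294, 153, 26, 39]), (0.92, [387, 167, 28, 42]), (0.58, [332, 178, 30, 38])]
carton_mid [(0.65, [268, 222, 77, 44])]
tea_tin_mid [(0.77, [205, 238, 27, 44])]
crate_green [(0.81, [328, 113, 122, 88]), (0.31, [221, 197, 28, 44])]
crate_blue [(0.76, [232, 354, 212, 131]), (0.56, [332, 114, 121, 84])]
```

Run:
```python
import cv2
a=cv2.imread('pics/top0.png');cv2.imwrite('pics/top0c.png',cv2.resize(a[90:290,90:490],None,fx=2,fy=2,interpolation=3))
```

```text
(no output)
```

View pics/top0c.png

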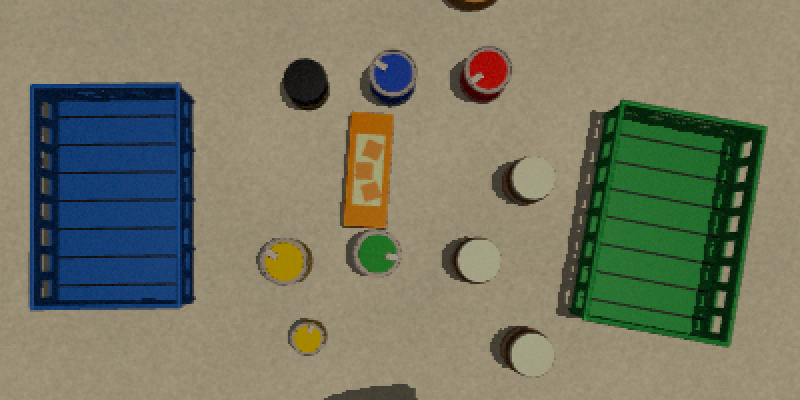

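View pics/side0.png

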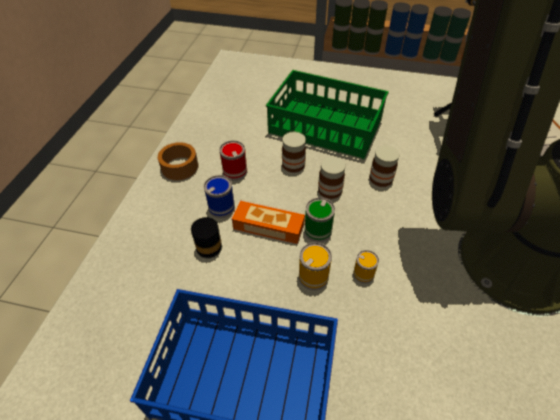

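The pictures show three look-alike jars at top-view pixels (355,179), (329,220) and (354,266). The one meant is (329,220), because it has the smallest column and so lies farthest to the robot's left (+y). There are two yellow cans, at (234,221) and (244,259), and the larger is (234,221). I'll measure the positions and confirm both choices in one crop.

```bash
cat >> h.py <<'E'
def lidmask(img,c):
    h=cv2.cvtColor(img,cv2.COLOR_RGB2HSV).astype(int);H,S,V=h[...,0],h[...,1],h[...,2]
    return {'red':((H<6)|(H>174))&(S>170)&(V>120),'yellow':(abs(H-24)<6)&(S>170)&(V>120),'green':(abs(H-62)<12)&(S>150)&(V>90),
     'blue':(abs(H-116)<10)&(S>150)&(V>110),'white':(S<60)&(V>165),'black':(V<45),'orange':(abs(H-13)<6)&(S>180)&(V>140)}[c]
def lid(p,c,u,v,z,r=17):
    m=lidmask(p['img'],c).astype(np.uint8);w=np.zeros_like(m);cv2.circle(w,(int(u),int(v)),r,1,-1);m&=w
    n,l,s,ce=cv2.connectedComponentsWithStats(m);i=1+np.argmax(s[1:,4])
    pts=np.argwhere(l==i)[:,::-1].astype(np.float32);(x,y),(a,b),t=cv2.minAreaRect(pts)
    return np.r_[ground(p,x,y,z)[:2].round(1),[round(x,1),round(y,1),round(a,1),round(b,1),round(t),len(pts)]]
E
python3 - <<'E'
from h import *
p=imaging.camera('top')
for n,c,u,v,z in [('red','red',332,126,83),('yel','yellow',232,221,83),('grn','green',280,217,83),('blu','blue',286,127,83),('jar','white',329,220,92),('j2','white',355,179,92),('j3','white',354,266,92),('tin','black',243,130,75),('small','yellow',244,259,60)]:
    print(n,lid(p,c,u,v,z).tolist())
print('carton',lid(p,'orange',276,175,40,40).tolist())
# crate rim outlines
h=cv2.cvtColor(p['img'],cv2.COLOR_RGB2HSV).astype(int)
for n,hh,x0,x1 in [('green',62,370,500),('blue',112,95,190)]:
    t=trace(p,'crate_'+n)[0]['region']
    pts=np.argwhere(t)[:,::-1].astype(np.float32);(r)=cv2.minAreaRect(pts);bx=cv2.boxPoints(r)
    print(n,r,[ground(p,*q,100)[:2].round(0).tolist() for q in bx])
b=imaging.camera('side')
cv2.imwrite('pics/conf.png',np.hstack([cv2.resize(p['img'][160:290,215:375],(800,650))[:600,:,::-1][:, :800]]))
E
```

```text
red [702.8, -135.3, 334.0, 124.5, 17.0, 18.0, 90.0, 251.0]
yel [440.1, 138.2, 231.5, 220.5, 18.4, 18.4, 45.0, 267.0]
grn [452.1, 12.4, 278.5, 216.5, 17.0, 17.0, 90.0, 244.0]
blu [697.1, -6.7, 286.5, 126.0, 17.7, 17.7, 45.0, 246.0]
jar [451.3, -108.4, 323.8, 217.2, 1.4, 0.7, 45.0, 3.0]
j2 [557.0, -189.6, 354.3, 178.1, 2.2, 0.4, 63.0, 3.0]
j3 [333.9, -182.0, 351.1, 261.7, 0.4, 2.2, 63.0, 3.0]
tin [680.8, 112.7, 242.5, 132.0, 24.0, 21.0, 90.0, 428.0]
small [335.7, 106.4, 243.5, 259.0, 12.0, 13.0, 90.0, 131.0]
carton [569.4, 26.5, 273.9, 174.4, 20.9, 56.7, 4.0, 645.0]
green ((423.90655517578125, 200.57212829589844), (83.61357116699219, 113.37460327148438), 10.060689926147461) [[368.0, -238.0], [666.0, -291.0], [630.0, -511.0], [332.0, -457.0]]
blue ((145.5, 187.5), (113.0, 81.0), 90.0) [[674.0, 476.0], [677.0, 261.0], [377.0, 255.0], [375.0, 468.0]]
```

View pics/conf.png

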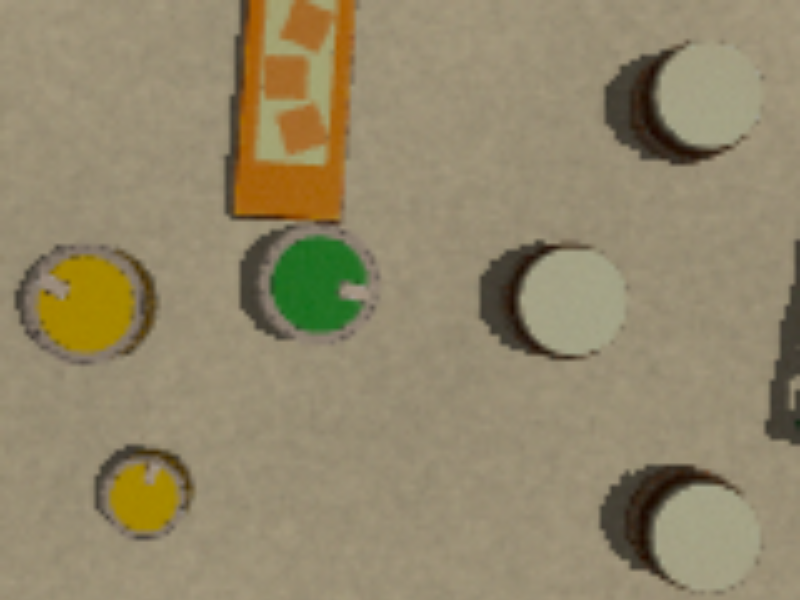

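The crop confirms it: the target jar's lid is at full-image (329.4,220.2), leftmost of the three, and the larger yellow can is at (231.5,220.5).

Run:
```python
from h import *
p=imaging.camera('top')
for n,u,v,z in [('jar',329.4,220.2,92)]: print(n,ground(p,u,v,z))
for n,c in [('green',[(402,140.5),(473.5,153),(454.5,263),(382,249.5)]),('blue',[(105.5,132.5),(180.5,132),(180.5,243.5),(105.5,244)])]:
    g=np.array([ground(p,*q,100)[:2] for q in c]);print(n,g.round(0).tolist(),g.mean(0).round(1),[np.linalg.norm(g[i]-g[i-1]).round() for i in range(4)],
      'yaw',np.arctan2(*(g[0]+g[1]-g[2]-g[3])[::-1]))
g=p['img'].copy();m=lidmask(g,'orange').astype(np.uint8);w=np.zeros_like(m);w[140:212,255:295]=1;m&=w
r=cv2.minAreaRect(np.argwhere(m)[:,::-1].astype(np.float32));q=cv2.boxPoints(r);G=np.array([ground(p,*x,40)[:2] for x in q]);print('carton',G.round(0).tolist(),G.mean(0))
s=monitor.read_state();print(s['eef_pos'],s['eef_rot'])
```

```text
jar [ 443.57814038 -123.52500029   92.        ]
green [[658.0, -316.0], [627.0, -507.0], [334.0, -455.0], [367.0, -263.0]] [ 496.7 -385.2] [np.float64(296.0), np.float64(194.0), np.float64(298.0), np.float64(196.0)] yaw -0.1781290581064335
blue [[670.0, 474.0], [674.0, 276.0], [378.0, 270.0], [375.0, 467.0]] [524.4 371.6] [np.float64(295.0), np.float64(199.0), np.float64(296.0), np.float64(197.0)] yaw 0.02186416346858018
carton [[492.0, 60.0], [650.0, 51.0], [647.0, -7.0], [489.0, 2.0]] [569.62300764  26.42053766]
[ 124.72263963 -535.66840865  224.4539759 ] [3.14157075e+00 1.52101270e-05 2.28781339e-01]
```

```bash
cat > go.py <<'E'
import sys; from h import *
s=monitor.read_state();P=s['eef_pos'];y=s['eef_rot'][2]
print('at',P.round(1),'yaw',y.round(4),'t',round(s['clock'],2),'F',s['wrist_force'].round(1),'gap',round(s['finger_gap'],1))
for a in sys.argv[1:]:
    X,Y,Z,W=map(float,a.split(','));d=np.array([X,Y,Z])-P
    print(a,'->',np.round([d[0]*np.cos(y)+d[1]*np.sin(y),d[0]*np.sin(y)-d[1]*np.cos(y),-d[2],-np.degrees(W-y)],1).tolist(),'dist',np.linalg.norm(d).round())
E
python3 go.py 703,-135,170,-.178 703,-135,45,-.178
```

```text
at [ 124.7 -535.7  224.5] yaw 0.2288 t 1.25 F [-0.3  0.3  1.3] gap 94.0
703,-135,170,-.178 -> [654.1, -259.1, 54.5, 23.3] dist 706.0
703,-135,45,-.178 -> [654.1, -259.1, 179.5, 23.3] dist 726.0
```

>>> arm_command(steps=[[1,50,-20,0,4],[1,105,-42,0,8],[1,160,-63,0,12],[1,215,-85,0,16],[1,270,-107,10,20],[1,325,-129,15,23.3],[1,380,-151,20,23.3],[1,435,-172,25,23.3],[1,490,-194,35,23.3],[1,545,-216,40,23.3],[1,600,-238,50,23.3],[1,635,-252,54,23.3],[1,654,-259,54,23.3],[1,654,-259,54,23.3],[1,654,-259,54,23.3],[1,654,-259,54,23.3]], force=20)

```text
clock: 3.25
eef_pos: [702.4, -135.9, 170.9]
eef_rot: [3.142, -0.0, -0.179]
wrist_force: [-0.2, 0.8, -0.0]
finger_gap: 93.9
finger_force: 0.0
```

```bash
python3 go.py 703,-135,45,-.178
python3 - <<'E'
from h import *
p=imaging.camera('wrist');save(p,'w1')
E
```

```text
at [ 702.4 -135.9  170.9] yaw -0.1789 t 3.25 F [-0.2  0.8 -0. ] gap 93.9
703,-135,45,-.178 -> [0.4, -1.0, 125.9, -0.1] dist 126.0
```

View pics/w1.png

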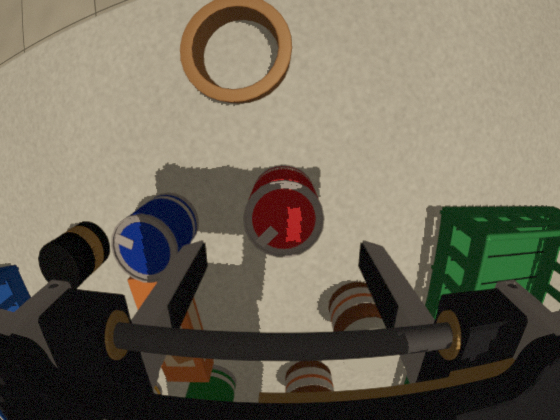

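The red can's lid is at (283,218), midway between the fingers, which are around columns 190 and 375. I'll check it once with the fisheye model.

```bash
cat >> h.py <<'E'
def wground(p,u,v,z):
    K=p['mtx'];V=p['view'];R=V[:3,:3];c=-R.T@V[:3,3]
    x,y=(u-K[0,2])/K[0,0],(v-K[1,2])/K[1,1];r=np.hypot(x,y)+1e-9
    d=R.T@np.array([x/r*np.sin(r),y/r*np.sin(r),np.cos(r)]);return c+d*(z-c[2])/d[2]
E
python3 - <<'E'
from h import *
p=imaging.camera('wrist')
print(wground(p,283.5,217,83), p['mtx'])
E
```

```text
[ 704.8511209  -136.59217685   83.        ] [[325.1922621    0.         282.45944822]
 [  0.         325.1922621  207.54230963]
 [  0.           0.           1.        ]]
```

>>> arm_command(steps=[[1,0,-1,25,0],[1,0,-1,55,0],[1,0,-1,85,0],[1,0,-1,110,0],[1,0,-1,122,0],[1,0,-1,126,0],[1,0,-1,126,0],[0,0,-1,126,0],[0,0,-1,126,0],[0,0,-1,126,0],[0,0,-1,126,0],[0,0,-1,126,0],[0,0,-1,126,0]], force=25)

```text
clock: 4.97
eef_pos: [703.2, -134.4, 44.8]
eef_rot: [3.141, -0.001, -0.178]
wrist_force: [-1.1, -2.7, 5.1]
finger_gap: 65.8
finger_force: 25.0
```

```bash
python3 go.py 541,-393,170,-.178 541,-393,50,-.178 541,-393,49,-.178
```

```text
at [ 703.2 -134.4   44.8] yaw -0.178 t 4.97 F [-1.1 -2.7  5.1] gap 65.8
541,-393,170,-.178 -> [-113.9, 283.2, -125.2, 0.0] dist 330.0
541,-393,50,-.178 -> [-113.9, 283.2, -5.2, 0.0] dist 305.0
541,-393,49,-.178 -> [-113.9, 283.2, -4.2, 0.0] dist 305.0
```

>>> arm_command(steps=[[0,0,0,-15,0],[0,0,0,-45,0],[0,0,0,-80,0],[0,0,0,-110,0],[0,-4,10,-125,0],[0,-16,40,-126,0],[0,-34,85,-126,0],[0,-52,130,-126,0],[0,-70,175,-126,0],[0,-88,220,-126,0],[0,-104,258,-126,0],[0,-114,280,-126,0],[0,-114,283,-126,0],[0,-114,283,-115,0],[0,-114,283,-90,0],[0,-114,283,-60,0],[0,-114,283,-35,0],[0,-114,283,-18,0],[0,-114,283,-12,0],[0,-114,283,-12,0]])

```text
clock: 7.48
eef_pos: [541.2, -392.3, 56.6]
eef_rot: [3.142, -0.0, -0.178]
wrist_force: [0.1, 0.8, -3.0]
finger_gap: 66.0
finger_force: 25.0
```

```bash
python3 go.py 541,-393,49,-.178
```

```text
at [ 541.2 -392.3   56.6] yaw -0.1775 t 7.47 F [ 0.1  0.8 -3. ] gap 66.0
541,-393,49,-.178 -> [-0.0, 0.7, 7.6, 0.0] dist 8.0
```

>>> arm_command(steps=[[0,0,0,2.5,0],[0,0,0,5,0],[0,0,0,6.5,0],[0,0,0,7.5,0],[0,0,0,8,0],[0,0,0,8,0]])

```text
clock: 8.22
eef_pos: [540.9, -392.5, 48.8]
eef_rot: [3.141, -0.0, -0.178]
wrist_force: [-1.7, 0.4, 2.7]
finger_gap: 65.8
finger_force: 25.0
```

>>> arm_command(steps=[[1,0,0,0,0],[1,0,0,0,0],[1,0,0,0,0],[1,0,0,0,0],[1,0,0,-15,0],[1,0,0,-50,0],[1,0,0,-95,0],[1,0,0,-122,0],[1,0,0,-122,0]])

```text
clock: 9.35
eef_pos: [541.5, -393.0, 173.8]
eef_rot: [3.139, -0.004, -0.178]
wrist_force: [0.5, 0.4, -0.3]
finger_gap: 94.1
finger_force: 0.0
```

```bash
python3 go.py 440,138,170,-.178
python3 - <<'E'
from h import *
p=imaging.camera('top'); print(lid(p,'red',433,185,87,40).tolist())
E
```

```text
at [ 541.5 -393.   173.8] yaw -0.1778 t 9.35 F [ 0.5  0.4 -0.3] gap 94.1
440,138,170,-.178 -> [-193.9, -504.7, 3.8, 0.0] dist 541.0
[530.3, -394.7, 430.0, 189.0, 0.0, 0.0, 0.0, 1.0]
```

>>> arm_command(steps=[[1,-8,-20,0,0],[1,-26,-68,0,0],[1,-46,-120,0,0],[1,-66,-172,0,0],[1,-86,-224,0,0],[1,-106,-276,0,0],[1,-126,-328,0,0],[1,-146,-380,0,0],[1,-166,-432,0,0],[1,-183,-476,4,0],[1,-192,-500,4,0],[1,-194,-505,4,0],[1,-194,-505,4,0],[1,-194,-505,40,0],[1,-194,-505,40,0]])

```text
clock: 11.28
eef_pos: [438.3, 137.7, 128.7]
eef_rot: [3.14, 0.004, -0.179]
wrist_force: [0.4, 0.1, -0.5]
finger_gap: 94.1
finger_force: 0.0
```

```bash
python3 - <<'E'
from h import *
p=imaging.camera('wrist');m=lidmask(p['img'],'yellow').astype(np.uint8)
n,l,s,c=cv2.connectedComponentsWithStats(m)
for i in np.argsort(-s[1:,4])[:4]+1: print(s[i].tolist(),c[i].round(),wground(p,*c[i],83).round(1))
t=imaging.camera('top'); print('red in crate',lid(t,'red',433,185,87,40).tolist())
save(p,'w2')
E
python3 go.py 440,138,45,-.178
```

```text
[319, 313, 39, 19, 510] [338. 324.] [358.4 107.6  83. ]
[296, 221, 21, 41, 453] [308. 239.] [435.3 121.1  83. ]
[298, 191, 9, 4, 11] [302. 192.] [468.7 119.6  83. ]
[291, 189, 5, 2, 5] [293. 190.] [471.5 125.1  83. ]
red in crate [541.0, -389.3, 428.0, 185.0, 18.0, 18.0, 90.0, 261.0]
at [439.6 138.3 131.1] yaw -0.1789 t 11.38 F [-1.5  0.5  0.9] gap 94.3
440,138,45,-.178 -> [0.4, 0.2, 86.1, -0.1] dist 86.0
```

View pics/w2.png

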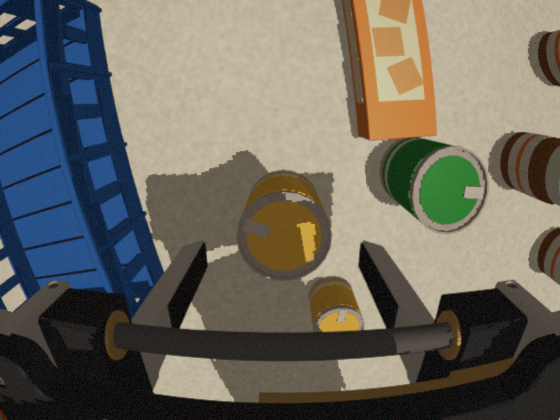

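The large yellow can is centred between the fingers at (284,236), and the small one at (340,322) is clear of them.

>>> arm_command(steps=[[1,0,0,25,0],[1,0,0,55,0],[1,0,0,76,0],[1,0,0,84,0],[1,0,0,86,0],[1,0,0,86,0],[0,0,0,86,0],[0,0,0,86,0],[0,0,0,86,0],[0,0,0,86,0],[0,0,0,86,0],[0,0,0,86,0]])

```text
clock: 12.88
eef_pos: [439.3, 138.8, 44.6]
eef_rot: [3.141, -0.0, -0.178]
wrist_force: [-0.8, -2.2, 5.5]
finger_gap: 65.4
finger_force: 25.0
```

```bash
python3 go.py 452.5,-377,170,-.178
```

```text
at [439.3 138.8  44.6] yaw -0.1778 t 12.88 F [-0.8 -2.2  5.5] gap 65.4
452.5,-377,170,-.178 -> [104.2, 505.4, -125.4, 0.0] dist 531.0
```

>>> arm_command(steps=[[0,0,0,-15,0],[0,0,0,-45,0],[0,0,0,-80,0],[0,0,0,-110,0],[0,2,10,-126,0],[0,9,45,-126,0],[0,19,92,-126,0],[0,29,140,-126,0],[0,39,188,-126,0],[0,49,236,-126,0],[0,59,284,-126,0],[0,68,332,-126,0],[0,78,380,-126,0],[0,88,428,-126,0],[0,97,472,-126,0],[0,103,498,-126,0],[0,104,505,-126,0],[0,104,505,-126,0]])

```text
clock: 15.12
eef_pos: [451.9, -376.2, 170.1]
eef_rot: [-3.141, 0.001, -0.178]
wrist_force: [0.2, 0.2, -1.2]
finger_gap: 65.7
finger_force: 25.0
```

```bash
python3 go.py 452.5,-377,49,-.178
```

```text
at [ 451.9 -376.2  170.1] yaw -0.1782 t 15.12 F [ 0.2  0.2 -1.2] gap 65.7
452.5,-377,49,-.178 -> [0.8, 0.6, 121.1, -0.0] dist 121.0
```

>>> arm_command(steps=[[0,0,0,12,0],[0,0,0,40,0],[0,0,0,70,0],[0,0,0,95,0],[0,0,0,110,0],[0,0,0,115,0],[0,0,0,118,0],[0,0,0,120,0],[0,0,0,121,0],[0,0,0,121.7,0],[0,0,0,121.7,0],[0,0,0,121.7,0]])

```text
clock: 16.62
eef_pos: [452.3, -376.6, 48.8]
eef_rot: [3.142, -0.0, -0.178]
wrist_force: [0.2, 0.1, -2.6]
finger_gap: 66.0
finger_force: 25.0
```

>>> arm_command(steps=[[1,0,0,0,0],[1,0,0,0,0],[1,0,0,0,0],[1,0,0,0,0],[1,0,0,-15,0],[1,0,0,-50,0],[1,0,0,-95,0],[1,0,0,-122,0],[1,0,0,-122,0]])

```text
clock: 17.75
eef_pos: [452.9, -377.1, 173.7]
eef_rot: [3.139, -0.004, -0.178]
wrist_force: [-0.3, 0.8, -1.0]
finger_gap: 94.1
finger_force: 0.0
```

```bash
python3 go.py 452,12.4,170,.02
```

```text
at [ 452.9 -377.1  173.7] yaw -0.1779 t 17.75 F [-0.3  0.8 -1. ] gap 94.1
452,12.4,170,.02 -> [-69.8, -383.2, 3.7, -11.3] dist 390.0
```

>>> arm_command(steps=[[1,-4,-20,0,-3],[1,-13,-70,0,-6],[1,-23,-122,0,-9],[1,-32,-175,0,-11.3],[1,-42,-228,0,-11.3],[1,-51,-281,0,-11.3],[1,-61,-334,2,-11.3],[1,-67,-370,3,-11.3],[1,-70,-383,4,-11.3],[1,-70,-383,20,-11.3],[1,-70,-383,40,-11.3],[1,-70,-383,40,-11.3],[1,-70,-383,40,-11.3]])

```text
clock: 19.38
eef_pos: [451.4, 12.4, 131.2]
eef_rot: [3.142, -0.0, 0.019]
wrist_force: [0.3, -0.2, -0.4]
finger_gap: 94.0
finger_force: 0.0
```

```bash
python3 - <<'E'
from h import *
p=imaging.camera('wrist');save(p,'w3')
t=imaging.camera('top'); print('red',lid(t,'red',428,185,87,30).tolist());print('yel',lid(t,'yellow',425,218,87,30).tolist())
E
python3 go.py 452,12.4,45,.02
```

```text
red [541.0, -389.3, 428.0, 185.0, 18.0, 18.0, 90.0, 260.0]
yel [454.7, -372.9, 422.0, 217.0, 18.0, 18.0, 90.0, 265.0]
at [451.5  12.5 131.4] yaw 0.019 t 19.48 F [ 0.3 -0.3 -0.1] gap 94.2
452,12.4,45,.02 -> [0.5, 0.1, 86.4, -0.1] dist 86.0
```

View pics/w3.png

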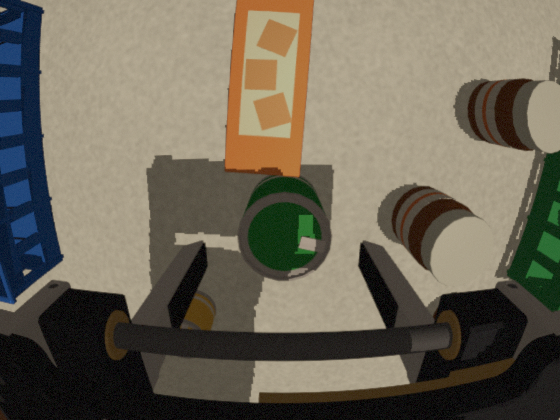

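The green can is centred at (285,236) and its foot is close to the carton's end. The next move grips it and lifts it straight up.

>>> arm_command(steps=[[1,0,0,25,0],[1,0,0,55,0],[1,0,0,76,0],[1,0,0,84,0],[1,0,0,86.4,0],[1,0,0,86.4,0],[0,0,0,86.4,0],[0,0,0,86.4,0],[0,0,0,86.4,0],[0,0,0,86.4,0],[0,0,0,86.4,0],[0,0,0,86.4,0]])

```text
clock: 20.98
eef_pos: [451.3, 12.7, 44.5]
eef_rot: [3.141, -0.0, 0.019]
wrist_force: [-0.8, -2.8, 5.2]
finger_gap: 66.2
finger_force: 25.0
```

```bash
python3 go.py 464,370,170,.02
```

```text
at [451.3  12.7  44.5] yaw 0.0194 t 20.98 F [-0.8 -2.8  5.2] gap 66.2
464,370,170,.02 -> [19.6, -357.0, -125.5, -0.0] dist 379.0
```

>>> arm_command(steps=[[0,0,0,-15,0],[0,0,0,-45,0],[0,0,0,-80,0],[0,0,0,-110,0],[0,0,-10,-126,0],[0,2,-42,-126,0],[0,5,-90,-126,0],[0,8,-138,-126,0],[0,10,-186,-126,0],[0,13,-234,-126,0],[0,15,-282,-126,0],[0,18,-325,-126,0],[0,19,-350,-126,0],[0,20,-357,-126,0],[0,20,-357,-126,0]])

```text
clock: 22.85
eef_pos: [464.1, 369.8, 170.4]
eef_rot: [3.141, 0.0, 0.02]
wrist_force: [0.5, -0.9, -4.2]
finger_gap: 66.0
finger_force: 25.0
```

```bash
python3 go.py 464,370,48.5,.02
```

```text
at [464.1 369.8 170.4] yaw 0.0196 t 22.85 F [ 0.5 -0.9 -4.2] gap 66.0
464,370,48.5,.02 -> [-0.1, -0.2, 121.9, -0.0] dist 122.0
```

>>> arm_command(steps=[[0,0,0,12,0],[0,0,0,40,0],[0,0,0,70,0],[0,0,0,95,0],[0,0,0,110,0],[0,0,0,115,0],[0,0,0,118,0],[0,0,0,120,0],[0,0,0,121.5,0],[0,0,0,122.3,0],[0,0,0,122.3,0],[0,0,0,122.3,0]])

```text
clock: 24.35
eef_pos: [464.4, 370.2, 48.6]
eef_rot: [-3.141, -0.0, 0.019]
wrist_force: [-3.2, -1.7, 6.1]
finger_gap: 66.0
finger_force: 25.0
```

>>> arm_command(steps=[[1,0,0,0,0],[1,0,0,0,0],[1,0,0,0,0],[1,0,0,0,0],[1,0,0,-15,0],[1,0,0,-50,0],[1,0,0,-95,0],[1,0,0,-122,0],[1,0,0,-122,0]])

```text
clock: 25.48
eef_pos: [465.0, 370.6, 173.0]
eef_rot: [-3.139, -0.004, 0.019]
wrist_force: [-0.2, -0.2, -0.2]
finger_gap: 93.8
finger_force: 0.0
```

```bash
python3 go.py 443.5,-123.5,170,.02
```

```text
at [465.  370.6 173. ] yaw 0.0194 t 25.48 F [-0.2 -0.2 -0.2] gap 93.8
443.5,-123.5,170,.02 -> [-31.0, 493.6, 3.0, -0.0] dist 495.0
```

>>> arm_command(steps=[[1,-1,20,0,0],[1,-4,70,0,0],[1,-8,122,0,0],[1,-11,175,0,0],[1,-14,228,0,0],[1,-18,281,0,0],[1,-21,334,0,0],[1,-24,387,0,0],[1,-28,440,0,0],[1,-30,478,2,0],[1,-31,493.6,3,0],[1,-31,493.6,20,0],[1,-31,493.6,38,0],[1,-31,493.6,38,0],[1,-31,493.6,38,0]])

```text
clock: 27.35
eef_pos: [443.0, -123.6, 132.5]
eef_rot: [3.142, -0.0, 0.02]
wrist_force: [-0.1, 0.4, 0.6]
finger_gap: 93.6
finger_force: 0.0
```

```bash
python3 - <<'E'
from h import *
p=imaging.camera('wrist');save(p,'w4')
t=imaging.camera('top'); print('grn',lid(t,'green',146,211,87,20).tolist())
E
python3 go.py 443.5,-123.5,48,.02
```

```text
grn [465.8, 371.5, 144.0, 210.0, 18.0, 18.0, 90.0, 253.0]
at [ 443.1 -123.8  132.7] yaw 0.0197 t 27.45 F [-0.1 -0.3  0.8] gap 93.9
443.5,-123.5,48,.02 -> [0.4, -0.3, 84.7, -0.0] dist 85.0
```

View pics/w4.png

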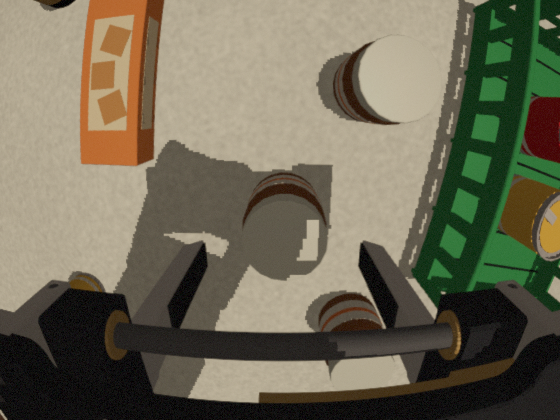

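The jar's lid is centred at (285,237), and the other two jars are clear of the fingers.

>>> arm_command(steps=[[1,0,0,25,0],[1,0,0,55,0],[1,0,0,76,0],[1,0,0,83,0],[1,0,0,84.7,0],[1,0,0,84.7,0],[0,0,0,84.7,0],[0,0,0,84.7,0],[0,0,0,84.7,0],[0,0,0,84.7,0],[0,0,0,84.7,0],[0,0,0,84.7,0]], force=30)

```text
clock: 28.95
eef_pos: [442.9, -124.1, 47.5]
eef_rot: [3.141, -0.0, 0.019]
wrist_force: [-0.8, -0.9, 3.7]
finger_gap: 63.8
finger_force: 30.0
```

```bash
python3 go.py 584,373,173,.02
```

```text
at [ 442.9 -124.1   47.5] yaw 0.0194 t 28.95 F [-0.8 -0.9  3.7] gap 63.8
584,373,173,.02 -> [150.7, -494.2, -125.5, -0.0] dist 532.0
```

>>> arm_command(steps=[[0,0,0,-15,0],[0,0,0,-45,0],[0,0,0,-80,0],[0,0,0,-110,0],[0,3,-10,-126,0],[0,14,-45,-126,0],[0,28,-92,-126,0],[0,43,-140,-126,0],[0,57,-188,-126,0],[0,72,-236,-126,0],[0,87,-284,-126,0],[0,101,-332,-126,0],[0,116,-380,-126,0],[0,131,-428,-126,0],[0,143,-468,-126,0],[0,150,-490,-126,0],[0,151,-494,-126,0],[0,151,-494,-126,0]])

```text
clock: 31.2
eef_pos: [583.9, 372.4, 173.4]
eef_rot: [3.141, 0.001, 0.019]
wrist_force: [-1.1, -0.1, -3.1]
finger_gap: 63.4
finger_force: 30.0
```

```bash
python3 go.py 584,373,51.5,.02
```

```text
at [583.9 372.4 173.4] yaw 0.0193 t 31.2 F [-1.1 -0.1 -3.1] gap 63.4
584,373,51.5,.02 -> [0.1, -0.6, 121.9, -0.0] dist 122.0
```

>>> arm_command(steps=[[0,0,0,12,0],[0,0,0,40,0],[0,0,0,70,0],[0,0,0,95,0],[0,0,0,110,0],[0,0,0,115,0],[0,0,0,118,0],[0,0,0,120,0],[0,0,0,121.3,0],[0,0,0,122.2,0],[0,0,0,122.2,0],[0,0,0,122.2,0]])

```text
clock: 32.7
eef_pos: [584.4, 373.0, 51.6]
eef_rot: [-3.141, -0.001, 0.019]
wrist_force: [-0.7, -0.2, 0.4]
finger_gap: 63.6
finger_force: 30.0
```

>>> arm_command(steps=[[1,0,0,0,0],[1,0,0,0,0],[1,0,0,0,0],[1,0,0,0,0],[1,0,0,-15,0],[1,0,0,-50,0],[1,0,0,-95,0],[1,0,0,-122,0],[1,0,0,-122,0]])

```text
clock: 33.83
eef_pos: [585.0, 373.3, 176.6]
eef_rot: [-3.139, -0.004, 0.019]
wrist_force: [-0.3, -0.4, -0.4]
finger_gap: 94.2
finger_force: 0.0
```

```bash
python3 go.py 569,26.5,170,-.057
```

```text
at [585.  373.3 176.6] yaw 0.0194 t 33.83 F [-0.3 -0.4 -0.4] gap 94.2
569,26.5,170,-.057 -> [-22.7, 346.4, 6.6, 4.4] dist 347.0
```

>>> arm_command(steps=[[1,-1,20,0,1],[1,-4,70,0,2],[1,-8,122,0,4.4],[1,-11,175,0,4.4],[1,-15,228,0,4.4],[1,-18,281,2,4.4],[1,-21,325,4,4.4],[1,-22.7,344,6,4.4],[1,-22.7,346.4,20,4.4],[1,-22.7,346.4,40,4.4],[1,-22.7,346.4,50,4.4],[1,-22.7,346.4,50,4.4],[1,-22.7,346.4,50,4.4]])

```text
clock: 35.45
eef_pos: [568.5, 26.5, 123.6]
eef_rot: [-3.142, -0.001, -0.057]
wrist_force: [-0.3, 0.5, 0.5]
finger_gap: 94.0
finger_force: 0.0
```

```bash
python3 - <<'E'
from h import *
p=imaging.camera('wrist');save(p,'w5')
t=imaging.camera('top')
for n,c,u,v,z in [('red','red',428,185,87),('yel','yellow',422,217,87),('grn','green',144,210,87),('blu','blue',286,127,83),('tin','black',243,130,75)]: print(n,lid(t,c,u,v,z).tolist()[:6])
E
python3 go.py 569,26.5,24,-.057
```

```text
red [541.0, -389.3, 428.0, 185.0, 18.0, 18.0]
yel [453.4, -374.3, 422.5, 217.5, 18.4, 18.4]
grn [465.8, 371.5, 144.0, 210.0, 18.0, 18.0]
blu [696.6, -5.4, 286.1, 126.2, 18.0, 17.7]
tin [680.8, 112.7, 242.5, 132.0, 24.0, 21.0]
at [568.5  26.3 123.8] yaw -0.0571 t 35.55 F [-0.1 -0.2  0.3] gap 93.8
569,26.5,24,-.057 -> [0.5, -0.2, 99.8, -0.0] dist 100.0
```

View pics/w5.png

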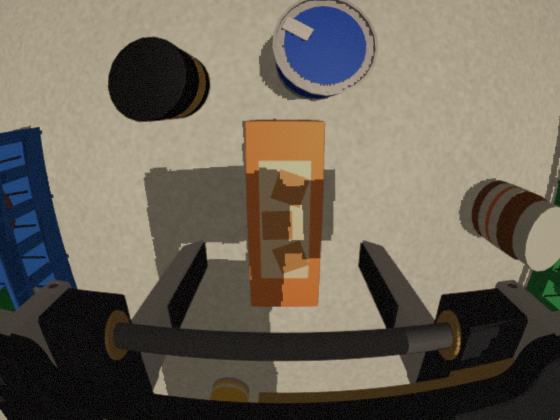

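The carton is centred at (284,213) and aligned with the fingers, with the blue can and the tin well clear.

>>> arm_command(steps=[[1,0,0,25,0],[1,0,0,55,0],[1,0,0,83,0],[1,0,0,96,0],[1,0,0,99.8,0],[1,0,0,99.8,0],[0,0,0,99.8,0],[0,0,0,99.8,0],[0,0,0,99.8,0],[0,0,0,99.8,0],[0,0,0,99.8,0],[0,0,0,99.8,0]], force=20)

```text
clock: 37.05
eef_pos: [568.3, 26.0, 23.5]
eef_rot: [3.142, -0.0, -0.057]
wrist_force: [-1.0, -0.5, 3.0]
finger_gap: 60.0
finger_force: 20.0
```

```bash
python3 go.py 497,-384,170,-.178
```

```text
at [568.3  26.   23.5] yaw -0.0574 t 37.05 F [-1.  -0.5  3. ] gap 60.0
497,-384,170,-.178 -> [-47.6, 413.4, -146.5, 6.9] dist 441.0
```

>>> arm_command(steps=[[0,0,0,-15,0],[0,0,0,-45,0],[0,0,0,-80,0],[0,0,0,-115,0],[0,0,0,-138,0],[0,-1,10,-146.5,0],[0,-5,42,-146.5,1],[0,-10,88,-146.5,2],[0,-15,134,-146.5,3],[0,-21,180,-146.5,4],[0,-26,226,-146.5,5],[0,-31,272,-146.5,6],[0,-37,318,-146.5,6.9],[0,-42,362,-146.5,6.9],[0,-46,396,-146.5,6.9],[0,-47.6,411,-146.5,6.9],[0,-47.6,413.4,-146.5,6.9],[0,-47.6,413.4,-146.5,6.9],[0,-47.6,413.4,-146.5,6.9]])

```text
clock: 39.42
eef_pos: [497.4, -382.9, 170.0]
eef_rot: [-3.141, -0.0, -0.177]
wrist_force: [0.5, -0.2, -2.0]
finger_gap: 59.7
finger_force: 20.0
```

```bash
python3 go.py 497,-384,110.5,-.178
```

```text
at [ 497.4 -382.9  170. ] yaw -0.1766 t 39.42 F [ 0.5 -0.2 -2. ] gap 59.7
497,-384,110.5,-.178 -> [-0.2, 1.1, 59.5, 0.1] dist 59.0
```

>>> arm_command(steps=[[0,0,1,10,0],[0,0,1,28,0],[0,0,1,44,0],[0,0,1,52,0],[0,0,1,55.5,0],[0,0,1,57.5,0],[0,0,1,59,0],[0,0,1,59.8,0],[0,0,1,59.8,0],[0,0,1,59.8,0]])

```text
clock: 40.67
eef_pos: [496.9, -385.0, 110.5]
eef_rot: [3.141, -0.001, -0.178]
wrist_force: [-1.2, 1.6, 3.8]
finger_gap: 59.7
finger_force: 20.0
```

>>> arm_command(steps=[[1,0,0,0,0],[1,0,0,0,0],[1,0,0,0,0],[1,0,0,0,0],[1,0,0,-15,0],[1,0,0,-50,0],[1,0,0,-90,0],[1,-30,-40,-90,0],[1,-50,-90,-90,0],[1,-70,-140,-90,0],[1,-90,-190,-90,0],[1,-100,-230,-90,0],[1,-100,-270,-90,0],[1,-100,-310,-90,0],[1,-100,-350,-90,0],[1,-100,-350,-90,0]])

```text
clock: 42.68
eef_pos: [460.6, -20.9, 201.1]
eef_rot: [-3.141, -0.001, -0.175]
wrist_force: [0.8, -0.5, -0.5]
finger_gap: 93.8
finger_force: 0.0
```

Run:
```python
from h import *
t=imaging.camera('top');b=imaging.camera('side');save(b,'side9')
print('carton',lid(t,'orange',427,200,127,45).tolist())
for n,c,u,v,z in [('grn','green',144,210,87),('blu','blue',286,127,83),('tin','black',243,130,75)]: print(n,lid(t,c,u,v,z).tolist()[:6])
cv2.imwrite('pics/top9c.png',cv2.resize(t['img'][90:290,90:490],None,fx=2,fy=2,interpolation=3)[:,:,::-1])
```

```text
carton [497.5, -382.8, 430.4, 200.5, 22.1, 60.4, 10.0, 799.0]
grn [465.8, 370.2, 144.5, 210.0, 18.0, 17.0]
blu [697.1, -6.7, 286.5, 126.0, 17.7, 17.7]
tin [680.8, 112.7, 242.5, 132.0, 24.0, 21.0]
```

View pics/top9c.png

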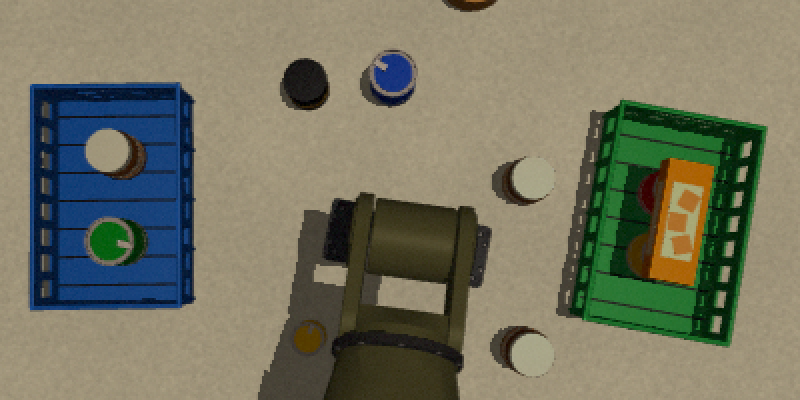

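View pics/side9.png

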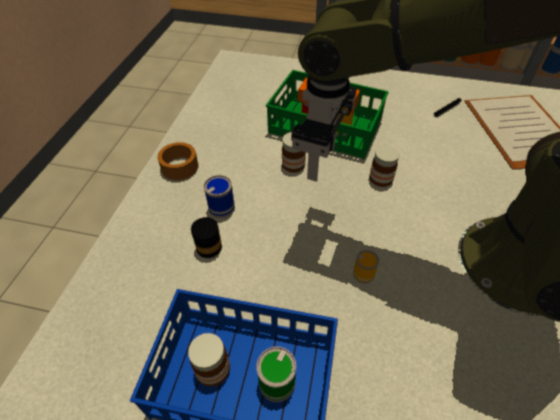

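The pictures show everything in place. The carton lies flat at crop (683,222) over both cans in the green crate. The jar at (108,150) and the green can at (112,242) stand in the blue crate. The blue can and the tin haven't moved.

```bash
python3 -c "
from cell import job
print(job.sign_off())"
```

```text
the job is handed in; nothing more can be done
None
```

I packed both parcels and handed the job in at about 43 s of the 125 s allowed; final pictures show everything placed as asked and the blue can and tea tin unmoved, but sign-off returned no verdict.

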